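Test-stroke the syringes and reject the blocked one

TASK

Test both syringes in the rack before the next class: with the gripper, push each plunger steadily in towards its nozzle, right home if it runs freely. If one stiffens part-way, stop there and do not force it: lift that syringe out of the rack and put it lying flat in the empty aluminium tray, wholly inside. Leave the good one in its place in the rack with its plunger fully home, and do not disturb the rock specimens or the bottle.

Things in the scene. Friction and masses are not known exactly. Their poses are not given: they have to be found in the camera images.
- rack: Fixed rack, plate 125 x 180 x 12 mm with black saddles, two lanes at y = -45 and +45 mm. Origin under its middle; x from plunger side (nearer the robot) to nozzle side, z up. Each barrel lies level, axis 52 mm up, its flange in a slot that takes the push. Saddle posts, 62 mm high, flank it at x = -60 to -37 and 34 to 48 mm; between these it is free at both sides and 25 mm underneath.
- barrel_1 (a point): Centre of the barrel, on its axis, of one of two look-alike 60 ml syringes; either may lie in either lane and either may be stiff. x points along the axis to the nozzle. Clear barrel 30 mm in diameter, 52.5 mm long each way from here, with a white finger flange 48 x 31 x 3 mm at its plunger end; about 80 g in all, balanced near here: grip it across the barrel here.
- barrel_2 (a point): The same point of the other syringe (same size and look).
- nozzle_1 (a point): Tip of the nozzle of syringe 1, on the axis, 68.5 mm ahead of barrel_1.
- nozzle_2 (a point): Tip of the nozzle of syringe 2, 68.5 mm ahead of barrel_2.
- plunger_1: Plunger of syringe 1; origin at the centre of the outer face of its white thumb disc (31 mm diameter, 3 mm thick), on the axis; x to the nozzle, the way it is pushed. It starts 128 to 145 mm behind barrel_1; home, a hard stop, is 74.5 mm behind it. A free plunger slides all the way with a steady drag of 4 to 5 N and stays where it is left.
- plunger_2: The same of syringe 2. In either syringe, a blocked plunger slides at the same drag until its origin is 114.5 mm behind the barrel's centre; there it stiffens: 5 N, then 0.9 N more per mm, springing back to there when let go. Nothing shows outside. More than 25 N on a plunger that is not home is forcing it.
- tray: Fixed, empty, open aluminium tray, 310 x 170 mm outside, 30 mm high, walls and floor 4 mm thick. Origin under its middle, x along its length, z up; its length runs roughly away from the robot. It stands to the left or to the right of the rack.
- rock_1: Loose grey rock specimen about 85 x 70 x 50 mm, off to the right; origin at its underside. Bystander.
- rock_2: Loose dark rock specimen about 110 x 85 x 55 mm, off to the right, farther out; origin at its underside. Bystander.
- rock_3: Loose brown rock specimen about 90 x 90 x 50 mm, off to the left, farther out; origin at its underside. Bystander.
- bottle: Loose closed amber bottle, 64 mm diameter, 120 mm high, standing off to the left. Origin at its underside. Bystander.
Mind the look-alikes: they are no part of the job. Leave any orange look-alike of the part that bears barrel_1 alone. What is shaped like the part that bears barrel_2 but green is not meant.

How it is judged:
By the outcome, as a careful person would: the job done as asked, in the order asked, and still so for the second after the job is handed in, with the robot touching nothing.
It also fails if it takes over 61 s, if anything falls off the work surface, if the arm or the gripper's body presses on something with over 40 N, if the wrist force passes 120 N, or if a joint passes its speed limit or range.

ROBOT

A 6-joint arm with a two-finger parallel gripper is mounted at the origin on the work surface. World frame = base frame: x ahead of the robot, y to its left, z up, the work surface at z = 0. Lengths are in m, angles in rad, forces in N, time in s.
With the tool pointing down it reaches from about 0.425 to 0.95 m from the base axis. Payload 3.5 kg.
Tool frame: the origin (TCP) lies at the very end of the fingers, on their centre line; the grasp point (between the pads) lies 19 mm behind it (ctrl.grip_point_offset is the distance from the TCP to the grasp point, in m); z points along the fingers, y is the line along which they close (so a half turn about z gives the same grasp; the last joint's range is limited). The gripper opens to 85 mm and grips with 20 to 120 N. Pads are 22 mm wide; open, the fingers measure 114 mm over their backs; the gripper's body (76 mm by 85 mm) begins 54 mm behind the grasp point. The pads swing forward as they close: fully open they stand 13 mm farther back than shut.
Start: joints at [-1.374, 0.286, 1.577, -0, 1.279, -0.15], TCP at [0.229, -0.635, 0.195] pointing down, gripper open.
Joint ranges: [-2.77, 2.77], [-0.9, 2.22], [0.21, 2.48], [-1.53, 4.67], [0.24, 2.81], [-2.84, 2.84]. Speed limits (rad/s): [2.79, 2.79, 3.14, 3.14, 3.14, 3.14].

INTERFACE

Orientations are given as a unit quaternion [x, y, z, w].
In Python, from plant import ctrl gives the robot as it stands. The module is installed in compiled form; this text tells all that it offers.
- The arm moves only by the shell command python3 -m pendant 'ROWS' [OPENING] [FORCE]. ROWS is JSON, a list of rows, each an object of numbers: "dx", "dy", "dz": the shift along the tool's x, y, z in cm; "twist": the turn about the tool's z in degrees. A call has 1 to 10 rows; each row is the pose to reach, as a shift and turn from the pose commanded when the call began, along the tool's axes at that moment; what a row does not reach only later rows make up. A row lasts 1/8 s, in which the tool goes at most 62.5 mm and 10.7 degrees, less where a joint would pass 70% of its speed; a pose out of reach is approached as far as the arm can. A call with a gripper value outside its range is refused whole. OPENING is the opening in per cent of the stroke, from 0 (shut) to 100 (fully open), set as the call begins (- or left out, the last holds). The fingers move at their own pace and stop on an object; FORCE is the grip in N (left out, the last holds). Time passes only in rows, so rows that repeat a pose let the fingers close. It gives the time, the measured TCP pose, the force, the opening and the grip force at its end, in the units of the state.
- ctrl.get_state(): the state, without advancing time (a new reading comes with each control period).
- ctrl.read_camera(name): name is "side" or "top"; returns a dict with "img" (384x512x3 uint8, red, green, blue), "depth" (384x512 float32, m along the optical axis (not along the pixel's ray), 0 where there is no reading), "camera_matrix" (3x3 intrinsics, pixels), "distortion" ([k1, k2, p1, p2, k3] as OpenCV has them; the pictures are not rectified), "xyz" and "rotation" of the camera in the world. Camera axes: x right, y up, looking along -z (the intrinsics and any distortion apply to the point x, -y, -z); pixel columns grow to the right and rows downward; lengths in m; the calibration is good to about 2 mm. A picture is of the moment at which its call begins.
- ctrl.sign_off(): hands the job in; it is judged then, once.
The state is a dict: "time": time; "qpos": joint angles; "dq": joint speeds; "joint_efforts": joint torques, N m; "eef_pos": TCP position; "tcp_rot": TCP orientation; "contact_force": force on the tool from outside, world axes, zero at the start; "wrist_torque": the same for the moment, N m; "opening": opening from 0.0 (shut) to 1.0 (fully open); "finger_force": force on a finger pad.
Only numpy, scipy, OpenCV 4.12 (cv2) and the standard library are available. Lean on these libraries where they do the work, as an engineer would, in place of code of your own. Each camera call takes 0.05 s, during which the arm holds its last target. There are 200 camera calls.

## Working session

There is one attempt and no reset: what is moved stays moved. The work goes in short steps, Python scripts to look and compute and a shell command to move; the robot and the scene stay as the last step left them, time stands still between calls to the robot, and variables do not carry over. Pictures are saved under pics/ and viewed, at most 10 in all, crops included, and the job is handed in when it is done.

```bash
mkdir -p pics; cat > h.py <<'E'
import numpy as np, cv2
from plant import ctrl
from scipy.spatial.transform import Rotation as R
def cam(n):
    c=ctrl.read_camera(n); return c
def rot(c):
    r=np.array(c["rotation"],float)
    return r if r.shape==(3,3) else R.from_quat(r).as_matrix()
def cloud(c):
    h,w=c["depth"].shape
    uv=np.stack(np.meshgrid(np.arange(w),np.arange(h)),-1).reshape(-1,1,2).astype(np.float32)
    n=cv2.undistortPoints(uv,np.array(c["camera_matrix"],float),np.array(c["distortion"],float)).reshape(h,w,2)
    d=np.stack([n[...,0],-n[...,1],-np.ones((h,w))],-1)
    D=d@rot(c).T
    return D, np.array(c["xyz"])+D*c["depth"][...,None]
def onplane(c,uv,z):
    n=cv2.undistortPoints(np.array(uv,np.float32).reshape(-1,1,2),np.array(c["camera_matrix"],float),np.array(c["distortion"],float)).reshape(-1,2)
    D=np.c_[n[:,0],-n[:,1],-np.ones(len(n))]@rot(c).T
    o=np.array(c["xyz"]); return o+D*((z-o[2])/D[:,2])[:,None]
E
python3 - <<'E'
from h import *
for n in("top","side"):
    c=cam(n); np.save(f"{n}.npy",c,allow_pickle=True)
    cv2.imwrite(f"pics/{n}0.png",cv2.resize(c["img"][...,::-1],(800,600),interpolation=cv2.INTER_CUBIC))
    print(n,c["xyz"],c["rotation"],c["camera_matrix"])
print(ctrl.get_state())
E
```

```text
top [0.35863409 0.01471984 1.66686121] [ 0.02114765 -0.0259422  -0.70140824  0.7119735 ] [[482.53208363   0.         254.90007202]
 [  0.         482.53208363 188.08041793]
 [  0.           0.           1.        ]]
side [0.16192439 1.08545069 0.76269776] [-0.06296871  0.48141937  0.86566141 -0.12206826] [[414.97496215   0.         260.44263249]
 [  0.         414.97496215 188.837496  ]
 [  0.           0.           1.        ]]
{'time': 0.1, 'qpos': array([-1.37400244e+00,  2.87131286e-01,  1.57802251e+00, -5.81492965e-06,
        1.27856919e+00, -1.49998939e-01]), 'dq': array([ 2.00483862e-05, -4.34918347e-03, -2.15144926e-03, -2.35399115e-03,
       -1.03035293e-04, -2.00980942e-04]), 'joint_efforts': array([ 1.02085753e-03, -4.07298160e+01, -2.93698597e+01, -1.43505195e-04,
        3.41494801e-03,  1.07598095e-05]), 'eef_pos': array([ 0.22931775, -0.63415144,  0.1934538 ]), 'tcp_rot': array([ 9.85003767e-01,  1.72529549e-01, -2.77024723e-05, -1.06480966e-03]), 'contact_force': array([0.67111428, 0.05547914, 0.01372092]), 'wrist_torque': array([-0.02732587,  0.07915337,  0.02746343]), 'finger_force': 0.0, 'opening': 0.9997381405213852}
```

View pics/top0.png

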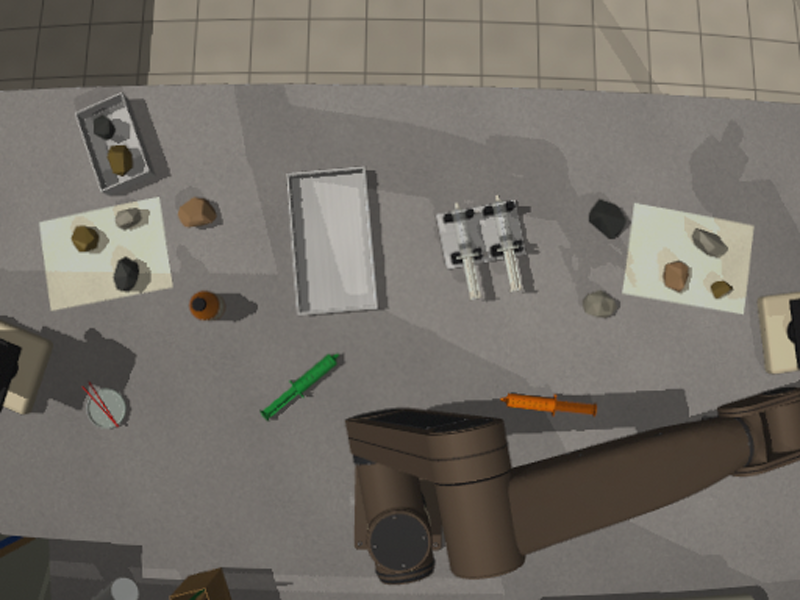

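View pics/side0.png

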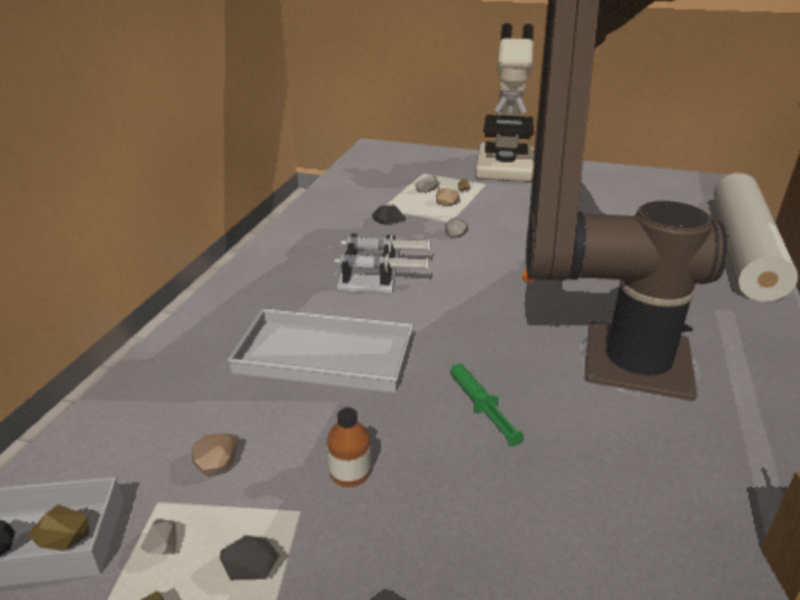

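The top view shows the rack around (485,235) with the two syringes and their plungers towards the robot. The empty tray is on the left at (335,240). Orange (550,403) and green (302,385) are the decoys. Next I'll measure the rack and the tray.

```bash
python3 - <<'E'
from h import *
ims=[]
for n,box in(("top",(270,115,350,200)),("side",(205,140,285,195))):
    c=np.load(f"{n}.npy",allow_pickle=True).item(); x0,y0,x1,y1=box
    D,P=cloud(c); ims.append(cv2.resize(c["img"][y0:y1,x0:x1,::-1],(400,int(400*(y1-y0)/(x1-x0))),interpolation=cv2.INTER_CUBIC))
    np.save(n+"_P.npy",P)
    Q=P[y0:y1,x0:x1].reshape(-1,3); I=c["img"][y0:y1,x0:x1].reshape(-1,3).astype(int)
    m=(Q[:,2]>.035)&(Q[:,2]<.09); Q=Q[m]
    print(n,len(Q),Q.min(0),Q.max(0),np.percentile(Q[:,2],[5,25,50,75,95]))
    # rough grouping
    h=np.zeros((90,80),np.uint8)
cv2.imwrite("pics/c1.png",np.vstack(ims)[:600] if sum(i.shape[0] for i in ims)<=600 else np.hstack([cv2.copyMakeBorder(i,0,max(j.shape[0] for j in ims)-i.shape[0],0,0,0) for i in ims]))
E
```

```text
top 1218 [ 0.45757724 -0.2613892   0.03518058] [ 0.68477678 -0.09033852  0.07933632] [0.04763342 0.05610219 0.06159525 0.06625225 0.07147878]
side 919 [ 0.45666396 -0.25650628  0.03500167] [ 0.68287482 -0.08253696  0.07069535] [0.0407836  0.05130434 0.05689517 0.06203321 0.0663125 ]
```

View pics/c1.png

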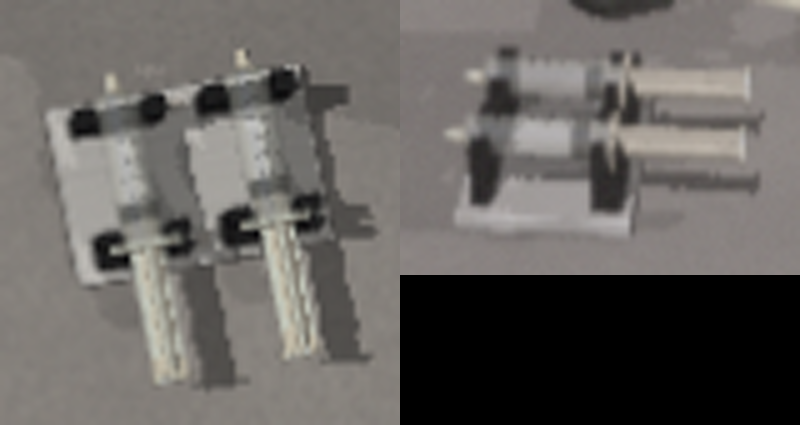

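The crop shows the nozzles up and to the left of vertical at top-view pixels (292,132) and (319,127). The thumb discs are at (304,189) and (330,185). I'll fit the axes from the cream and depth masks.

```bash
python3 - <<'E'
from h import *
for n,box in(("top",(270,115,350,200)),("side",(205,140,285,195))):
    c=np.load(f"{n}.npy",allow_pickle=True).item(); P=np.load(n+"_P.npy"); x0,y0,x1,y1=box
    I=c["img"].astype(int); m=np.zeros(P.shape[:2],np.uint8)
    s=(I[...,0]-I[...,2]>14)&(I.sum(-1)>330)&(P[...,2]>.03)&(P[...,2]<.1)
    m[y0:y1,x0:x1]=s[y0:y1,x0:x1]
    k,l,st,_=cv2.connectedComponentsWithStats(m,connectivity=8)
    for i in range(1,k):
        if st[i,4]<4: continue
        v,u=np.where(l==i); Q=P[v,u]
        W=onplane(c,np.c_[u,v],.052)[:,:2]
        mu=W.mean(0); d=np.linalg.svd(W-mu)[2][0]; d*=np.sign(d[0]); t=(W-mu)@d; q=(W-mu)@np.array([-d[1],d[0]])
        print(n,st[i],"z",np.round(np.percentile(Q[:,2],[5,50,95]),3),"ang",round(np.degrees(np.arctan2(d[1],d[0])),1),"cen",mu.round(4),"ends",(mu+d*t.min()).round(4),(mu+d*t.max()).round(4),"w",np.ptp(q).round(3),
          "Pxy",Q[:,:2].min(0).round(4),Q[:,:2].max(0).round(4))
    # black saddles
    s=(I.max(-1)<60)&(P[...,2]>.04)&(P[...,2]<.09); m[:]=0; m[y0:y1,x0:x1]=s[y0:y1,x0:x1]
    k,l,st,_=cv2.connectedComponentsWithStats(m,connectivity=8)
    for i in range(1,k):
        if st[i,4]<8: continue
        v,u=np.where(l==i); print(" sad",n,st[i],onplane(c,np.c_[u,v],.062)[:,:2].mean(0).round(4),P[v,u].mean(0).round(4))
c=np.load("top.npy",allow_pickle=True).item();P=np.load("top_P.npy")
g=P[100:215,170:260]; s=((g[...,2]>.022)&(g[...,2]<.045)); Q=g[s][:,:2].astype(np.float32)
r=cv2.minAreaRect(Q); print("tray",r,cv2.boxPoints(r).round(3).tolist())
g=P[115:200,270:350].reshape(-1,3); s=(g[:,2]>.007)&(g[:,2]<.018)
print("plate",cv2.minAreaRect(g[s][:,:2].astype(np.float32)))
E
```

```text
top [317 125   3   4  10] z [0.049 0.056 0.061] ang 17.4 cen [ 0.6793 -0.2066] ends [ 0.6741 -0.2083] [ 0.6853 -0.2047] w 0.008 Pxy [ 0.6732 -0.2115] [ 0.6848 -0.2032]
top [291 130   3   4   9] z [0.052 0.057 0.061] ang 26.4 cen [ 0.661  -0.1189] ends [ 0.6556 -0.1216] [ 0.6665 -0.1162] w 0.006 Pxy [ 0.654  -0.1221] [ 0.6656 -0.1145]
top [324 160  10  27  91] z [0.048 0.055 0.065] ang 10.1 cen [ 0.5183 -0.241 ] ends [ 0.4794 -0.2479] [ 0.5661 -0.2324] w 0.025 Pxy [ 0.4769 -0.2579] [ 0.5652 -0.2275]
top [298 165   5  19  35] z [0.051 0.057 0.069] ang 12.2 cen [ 0.5164 -0.1458] ends [ 0.4857 -0.1524] [ 0.5466 -0.1393] w 0.007 Pxy [ 0.4854 -0.1529] [ 0.5462 -0.1392]
top [302 168   1   6   6] z [0.049 0.055 0.057] ang 0.4 cen [ 0.5282 -0.1533] ends [ 0.5198 -0.1534] [ 0.5367 -0.1533] w 0.0 Pxy [ 0.5198 -0.1537] [ 0.5361 -0.1527]
top [300 185   8   6  29] z [0.05  0.056 0.069] ang 79.0 cen [ 0.4695 -0.1578] ends [ 0.4669 -0.1716] [ 0.4716 -0.1469] w 0.017 Pxy [ 0.4613 -0.1684] [ 0.4785 -0.1466]
 sad top [323 129   7   6  28] [ 0.662  -0.2331] [ 0.6627 -0.2337  0.0581]
 sad top [310 132   
[... 1158 characters left out ...]

 sad side [222 156   5   7  23] [ 0.6424 -0.1576] [ 0.6473 -0.1704  0.0548]
 sad side [245 158   3   5  10] [ 0.5643 -0.1734] [ 0.5671 -0.1823  0.0571]
 sad side [219 168   4   7  24] [ 0.6252 -0.0732] [ 0.6318 -0.0897  0.0519]
 sad side [243 169   3   7  15] [ 0.5454 -0.0861] [ 0.5518 -0.1058  0.0502]
tray ((0.5848267078399658, 0.15239299833774567), (0.3183228671550751, 0.17813676595687866), 6.3812336921691895) [[0.4169999957084656, 0.22300000488758087], [0.43700000643730164, 0.04600000008940697], [0.753000020980835, 0.0820000022649765], [0.7329999804496765, 0.2590000033378601]]
plate ((0.5832698941230774, -0.1847604215145111), (0.27661213278770447, 0.29721853137016296), 89.94107055664062)
```

```bash
python3 -m pendant '[{"dx":5,"dy":-4,"twist":2},{"dx":10,"dy":-8,"twist":4},{"dx":15,"dy":-12,"twist":6},{"dx":20,"dy":-16,"twist":8.3},{"dx":25,"dy":-20,"twist":8.3},{"dx":30,"dy":-24,"twist":8.3},{"dx":34.2,"dy":-28.3,"twist":8.3},{"dx":34.2,"dy":-28.3,"twist":8.3},{"dx":34.2,"dy":-28.3,"twist":8.3}]' 0 40
cat >> h.py <<'E'
A=np.radians(11.6); d=np.array([np.cos(A),np.sin(A)]); nn=np.array([-d[1],d[0]])
def st():
    s=ctrl.get_state(); p=s["eef_pos"]; r=R.from_quat(s["tcp_rot"]).as_matrix()
    f=s["contact_force"]
    print("t",round(s["time"],2),"s,n,z",(p[:2]@d).round(4),(p[:2]@nn).round(4),p[2].round(4),"ang",np.degrees(np.arctan2(r[1,0],r[0,0])).round(2),"tz",r[:,2].round(3),"Fs,Fn,Fz",(f[:2]@d).round(2),(f[:2]@nn).round(2),f[2].round(2),"op",round(s["opening"],3),"ff",round(s["finger_force"],1))
E
python3 -c "from h import *;st()"
```

```text
t 0.1 s,n,z 0.0971 -0.6673 0.1935 ang 19.87 tz [-0.     0.002 -1.   ] Fs,Fn,Fz 0.67 -0.08 0.01 op 1.0 ff 0.0$[0]: bad value
```

```bash
python3 -m pendant '[{"dx":5,"dy":-4,"dz":0,"twist":2},{"dx":10,"dy":-8,"dz":0,"twist":4},{"dx":15,"dy":-12,"dz":0,"twist":6},{"dx":20,"dy":-16,"dz":0,"twist":8.3},{"dx":25,"dy":-20,"dz":0,"twist":8.3},{"dx":30,"dy":-24,"dz":0,"twist":8.3},{"dx":34.2,"dy":-28.3,"dz":0,"twist":8.3},{"dx":34.2,"dy":-28.3,"dz":0,"twist":8.3},{"dx":34.2,"dy":-28.3,"dz":0,"twist":8.3}]' 0 40
python3 -c "from h import *;st()"
```

```text
time: 1.23
eef_pos: [0.4548, -0.2522, 0.1944]
tcp_rot: [0.995, 0.101, -0.0, 0.0]
contact_force: [0.0, -0.6, -0.6]
opening: 0.0
finger_force: 0.0
t 1.23 s,n,z 0.3948 -0.3385 0.1944 ang 11.65 tz [-0.001 -0.    -1.   ] Fs,Fn,Fz -0.08 -0.55 -0.56 op 0.0 ff 0.0
```

```bash
python3 -m pendant '[{"dx":0,"dy":0,"dz":5},{"dx":0,"dy":0,"dz":10},{"dx":0,"dy":0,"dz":14},{"dx":0,"dy":0,"dz":15.3},{"dx":0,"dy":0,"dz":15.3}]'
python3 -c "from h import *;st()"
python3 -m pendant '[{"dx":0.3},{"dx":0.6},{"dx":0.9},{"dx":1.2},{"dx":1.5},{"dx":1.8},{"dx":2.1},{"dx":2.4},{"dx":2.4}]'
python3 -c "
from h import *;st()
c=cam('top');i=c['img'][115:200,270:350,::-1];k=cam('side');j=k['img'][130:200,195:295,::-1]
a=cv2.resize(i,(400,425),interpolation=2);b=cv2.resize(j,(400,280),interpolation=2)
cv2.imwrite('pics/p1.png',np.hstack([a,cv2.copyMakeBorder(b,0,145,0,0,0)]))"
```

```text
t 1.23 s,n,z 0.3948 -0.3385 0.1944 ang 11.65 tz [-0.001 -0.    -1.   ] Fs,Fn,Fz -0.08 -0.55 -0.56 op 0.0 ff 0.0
t 1.23 s,n,z 0.3948 -0.3385 0.1944 ang 11.65 tz [-0.001 -0.    -1.   ] Fs,Fn,Fz -0.08 -0.55 -0.56 op 0.0 ff 0.0$[0]: bad value
$[0]: bad value
```

View pics/p1.png

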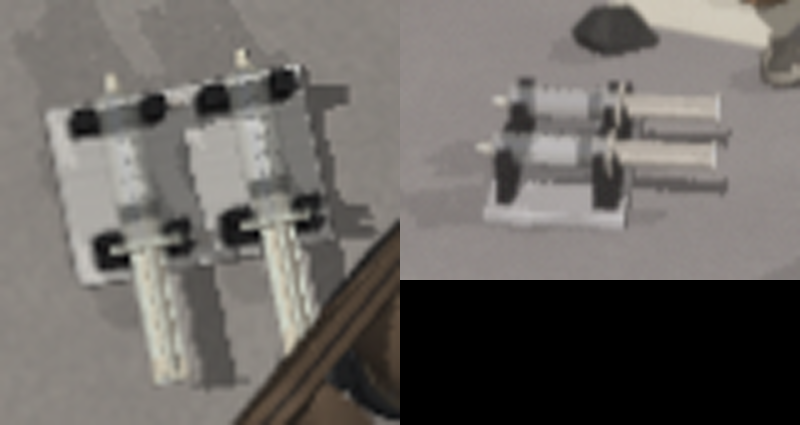

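The picture shows nothing has moved; both moves were refused, so every row needs all four keys.

```bash
python3 -m pendant '[{"dx":0,"dy":0,"dz":5,"twist":0},{"dx":0,"dy":0,"dz":10,"twist":0},{"dx":0,"dy":0,"dz":14,"twist":0},{"dx":0,"dy":0,"dz":15.3,"twist":0},{"dx":0,"dy":0,"dz":15.3,"twist":0}]' >/dev/null
python3 -c "from h import *;st()"
python3 -m pendant '[{"dx":0.3,"dy":0,"dz":0,"twist":0},{"dx":0.6,"dy":0,"dz":0,"twist":0},{"dx":0.9,"dy":0,"dz":0,"twist":0},{"dx":1.2,"dy":0,"dz":0,"twist":0},{"dx":1.5,"dy":0,"dz":0,"twist":0},{"dx":1.8,"dy":0,"dz":0,"twist":0},{"dx":2.1,"dy":0,"dz":0,"twist":0},{"dx":2.4,"dy":0,"dz":0,"twist":0},{"dx":2.4,"dy":0,"dz":0,"twist":0}]' >/dev/null
python3 -c "
from h import *;st()
k=cam('side');j=k['img'][130:200,195:295,::-1]
cv2.imwrite('pics/p2.png',cv2.resize(j,(700,490),interpolation=2))"
```

```text
t 1.95 s,n,z 0.3942 -0.3395 0.0415 ang 11.47 tz [-0.001  0.001 -1.   ] Fs,Fn,Fz 0.76 0.17 -0.02 op 0.001 ff 0.0
t 3.08 s,n,z 0.4191 -0.3387 0.0417 ang 11.58 tz [ 0.  0. -1.] Fs,Fn,Fz -0.09 0.24 -0.53 op 0.005 ff 0.0
```

View pics/p2.png

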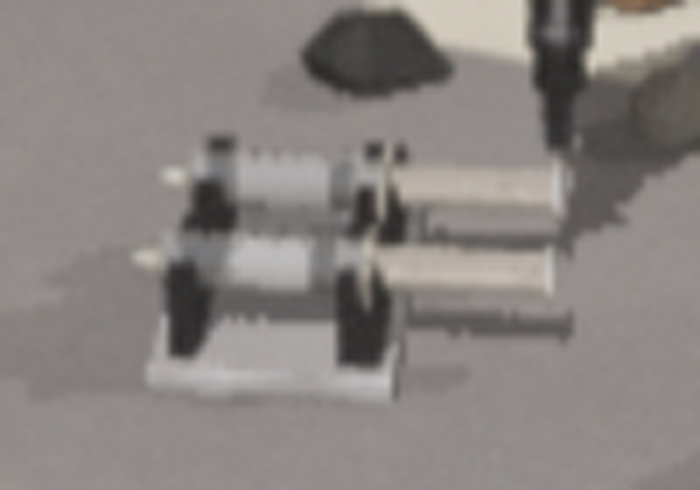

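The finger appears to end at (557,150), just at the top of the far disc at (560,185). I'll check the depth there.

```bash
python3 -c "
from h import *
c=cam('side');D,P=cloud(c)
for v in range(143,163,1):
  print(v,[ (int(u),*(int(x) for x in np.r_[P[v,u,:2]@d,P[v,u,:2]@nn,P[v,u,2]]*1000)) for u in range(272,279)], c['img'][v,275])
"
```

```text
143 [(272, 429, -333, 109), (273, 425, -323, 114), (274, 421, -325, 113), (275, 417, -324, 114), (276, 414, -326, 113), (277, 410, -329, 111), (278, 412, -568, -2)] [53 52 50]
144 [(272, 428, -326, 108), (273, 425, -323, 109), (274, 421, -330, 107), (275, 417, -319, 112), (276, 414, -324, 110), (277, 410, -331, 106), (278, 412, -557, -1)] [52 51 48]
145 [(272, 428, -332, 101), (273, 424, -322, 106), (274, 421, -323, 106), (275, 417, -325, 105), (276, 414, -326, 105), (277, 410, -323, 106), (278, 411, -548, -1)] [51 50 49]
146 [(272, 428, -326, 100), (273, 424, -322, 102), (274, 421, -322, 103), (275, 417, -321, 103), (276, 413, -321, 103), (277, 410, -333, 97), (278, 411, -533, 0)] [52 48 47]
147 [(272, 428, -332, 93), (273, 424, -322, 98), (274, 421, -326, 96), (275, 417, -323, 98), (276, 413, -321, 99), (277, 410, -329, 95), (278, 411, -529, -2)] [55 54 54]
148 [(272, 428, -328, 91), (273, 424, -325, 93), (274, 421, -326, 92), (275, 417, -326, 93), (276, 413, -323, 94), (277, 410, -329, 91), (278, 410, -514, 0)] [55 53 53]
149 [(272, 428, -329, 86), (273, 424, -322, 90), (274, 420,
[... 1615 characters left out ...]
428, 0)] [150 145 142]
159 [(272, 427, -334, 43), (273, 423, -337, 42), (274, 419, -326, 47), (275, 418, -416, 0), (276, 415, -421, -1), (277, 411, -421, -1), (278, 407, -422, -1)] [147 141 139]
160 [(272, 430, -408, 0), (273, 426, -408, 0), (274, 419, -325, 44), (275, 418, -411, 0), (276, 414, -408, 0), (277, 410, -412, -1), (278, 406, -411, 0)] [141 134 131]
161 [(272, 429, -403, -1), (273, 425, -400, 0), (274, 419, -329, 38), (275, 418, -403, -1), (276, 414, -405, -2), (277, 410, -399, 1), (278, 406, -401, 0)] [117 112 108]
162 [(272, 429, -391, 0), (273, 425, -395, -1), (274, 421, -388, 2), (275, 417, -394, -1), (276, 413, -394, 0), (277, 410, -391, 1), (278, 406, -394, 0)] [101  96  94]
```

The fingertips are really at z≈0.077 in the side view, though the TCP reads 0.042, so they're above the disc. I'll back off, lower, and check again.

```bash
python3 -m pendant '[{"dx":-1,"dy":0,"dz":0,"twist":0},{"dx":-2.5,"dy":0,"dz":0,"twist":0},{"dx":-2.5,"dy":0,"dz":1,"twist":0},{"dx":-2.5,"dy":0,"dz":2,"twist":0},{"dx":-2.5,"dy":0,"dz":2,"twist":0}]' >/dev/null
cat >> h.py <<'E'
def tip():
    c=cam("side");D,P=cloud(c);p=ctrl.get_state()["eef_pos"]
    rel=np.stack([(P[...,:2]-p[:2])@d,(P[...,:2]-p[:2])@nn,P[...,2]],-1)
    m=(abs(rel[...,0])<.016)&(abs(rel[...,1])<.03)&(rel[...,2]>.012)&(rel[...,2]<.2)
    Q=rel[m]; lo=Q[Q[:,2]<Q[:,2].min()+.02]
    print("tip z",np.sort(Q[:,2])[:8].round(3),"s",lo[:,0].min().round(4),lo[:,0].max().round(4),"n",np.percentile(lo[:,1],[5,95]).round(4)); return c
E
python3 -c "from h import *;st();tip()"
```

```text
t 3.8 s,n,z 0.3932 -0.3378 0.0202 ang 11.56 tz [-0.002  0.002 -1.   ] Fs,Fn,Fz 0.0 0.98 0.47 op -0.0 ff 0.0
tip z [0.059 0.06  0.06  0.061 0.061 0.061 0.062 0.065] s -0.0099 0.009 n [0.0052 0.0148]
```

```bash
python3 -c "
from h import *
k=cam('side');j=k['img'][100:180,230:310,::-1]
cv2.imwrite('pics/p3.png',cv2.resize(j,(560,560),interpolation=2))"
```

```text
(no output)
```

View pics/p3.png

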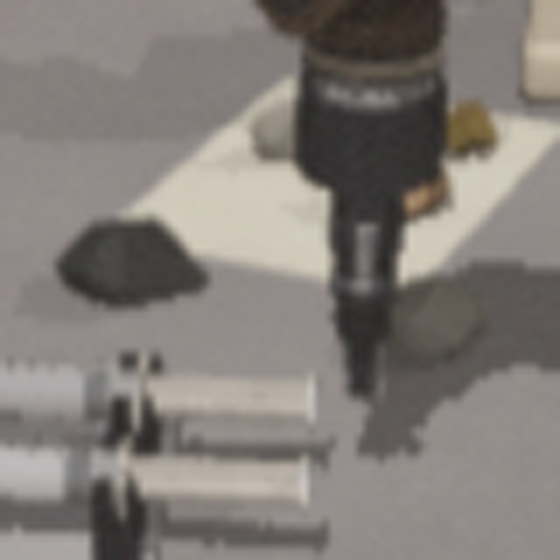

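The fingertip is at (362,395), level with the disc centre at (308,395), so the roughly 35 mm height offset is real. I'll lower another 12 mm, then push, with reads in between.

```bash
python3 -m pendant '[{"dx":0,"dy":0,"dz":0.7,"twist":0},{"dx":0,"dy":0,"dz":1.3,"twist":0},{"dx":0.5,"dy":0,"dz":1.3,"twist":0},{"dx":1.0,"dy":0,"dz":1.3,"twist":0},{"dx":1.4,"dy":0,"dz":1.3,"twist":0},{"dx":1.8,"dy":0,"dz":1.3,"twist":0},{"dx":2.2,"dy":0,"dz":1.3,"twist":0},{"dx":2.6,"dy":0,"dz":1.3,"twist":0},{"dx":3.0,"dy":0,"dz":1.3,"twist":0}]' >/dev/null
python3 -c "from h import *;st();tip()"
python3 -m pendant '[{"dx":0.3,"dy":0,"dz":0,"twist":0},{"dx":0.6,"dy":0,"dz":0,"twist":0},{"dx":0.9,"dy":0,"dz":0,"twist":0},{"dx":1.2,"dy":0,"dz":0,"twist":0}]' >/dev/null
python3 -c "from h import *;st();tip()"
```

```text
t 5.03 s,n,z 0.4239 -0.3388 0.0087 ang 11.57 tz [-0. -0. -1.] Fs,Fn,Fz -3.87 -0.83 0.85 op 0.001 ff 2.1
tip z [0.044 0.045 0.046 0.046 0.046 0.047 0.048 0.05 ] s -0.008 0.0143 n [0.005  0.0178]
t 5.58 s,n,z 0.436 -0.3388 0.0088 ang 11.57 tz [-0. -0. -1.] Fs,Fn,Fz -3.45 -0.75 1.26 op 0.002 ff 2.1
tip z [0.042 0.043 0.045 0.049 0.05  0.051 0.051 0.052] s -0.009 0.013 n [0.0018 0.0177]
```

```bash
python3 -m pendant '[{"dx":0.3,"dy":0,"dz":0,"twist":0},{"dx":0.6,"dy":0,"dz":0,"twist":0},{"dx":0.6,"dy":0,"dz":0,"twist":0}]' >/dev/null
python3 -c "from h import *;st()"
python3 -m pendant '[{"dx":0.3,"dy":0,"dz":0,"twist":0},{"dx":0.6,"dy":0,"dz":0,"twist":0}]' >/dev/null
python3 -c "from h import *;st()"
```

```text
t 6.0 s,n,z 0.4424 -0.3388 0.0088 ang 11.57 tz [ 0.001 -0.    -1.   ] Fs,Fn,Fz -2.39 -0.75 1.04 op 0.003 ff 1.3
t 6.25 s,n,z 0.448 -0.3388 0.0088 ang 11.57 tz [-0. -0. -1.] Fs,Fn,Fz -4.59 -0.69 2.76 op 0.0 ff 2.1
```

```bash
python3 -m pendant '[{"dx":0.4,"dy":0,"dz":0,"twist":0},{"dx":0.8,"dy":0,"dz":0,"twist":0},{"dx":1.2,"dy":0,"dz":0,"twist":0}]' >/dev/null
python3 -c "from h import *;st()"
python3 -m pendant '[{"dx":0.3,"dy":0,"dz":0,"twist":0},{"dx":0.6,"dy":0,"dz":0,"twist":0},{"dx":0.9,"dy":0,"dz":0,"twist":0},{"dx":1.2,"dy":0,"dz":0,"twist":0},{"dx":1.5,"dy":0,"dz":0,"twist":0}]' >/dev/null
python3 -c "from h import *;st()"
```

```text
t 6.62 s,n,z 0.4602 -0.3388 0.0088 ang 11.57 tz [ 0. -0. -1.] Fs,Fn,Fz -4.21 -1.04 2.51 op -0.003 ff 2.1
t 7.25 s,n,z 0.475 -0.3387 0.0087 ang 11.57 tz [-0.  0. -1.] Fs,Fn,Fz -5.17 -0.4 2.75 op -0.001 ff 2.1
```

```bash
python3 -m pendant '[{"dx":0.1,"dy":0,"dz":0,"twist":0},{"dx":0.2,"dy":0,"dz":0,"twist":0}]' >/dev/null
python3 -c "from h import *;st()"
python3 -m pendant '[{"dx":0.1,"dy":0,"dz":0,"twist":0}]' >/dev/null
python3 -c "from h import *;st()"
python3 -m pendant '[{"dx":0.1,"dy":0,"dz":0,"twist":0}]' >/dev/null
python3 -c "from h import *;st()"
```

```text
t 7.5 s,n,z 0.4769 -0.3387 0.0087 ang 11.57 tz [-0.  0. -1.] Fs,Fn,Fz -3.62 -0.68 2.23 op -0.0 ff 2.0
t 7.62 s,n,z 0.4774 -0.3386 0.0087 ang 11.59 tz [-0.001  0.    -1.   ] Fs,Fn,Fz -6.12 -1.17 4.5 op -0.001 ff 3.5
t 7.75 s,n,z 0.4774 -0.3386 0.0087 ang 11.63 tz [-0.004  0.    -1.   ] Fs,Fn,Fz -11.12 -1.09 7.39 op 0.002 ff 5.2
```

The plunger has reached the hard stop at s=0.4774, as expected, so the right syringe is good. I'll retreat and shift to the left lane.

```bash
python3 -m pendant '[{"dx":0.1,"dy":0,"dz":0,"twist":0},{"dx":-1,"dy":0,"dz":0,"twist":0},{"dx":-4,"dy":0,"dz":0,"twist":0},{"dx":-8.5,"dy":0,"dz":0,"twist":0},{"dx":-8.5,"dy":-4,"dz":0,"twist":0},{"dx":-8.5,"dy":-9,"dz":0,"twist":0},{"dx":-8.5,"dy":-9,"dz":0,"twist":0}]' >/dev/null
python3 -c "from h import *;st();tip()"
python3 -m pendant '[{"dx":0.6,"dy":0,"dz":0,"twist":0},{"dx":1.0,"dy":0,"dz":0,"twist":0},{"dx":1.4,"dy":0,"dz":0,"twist":0},{"dx":1.8,"dy":0,"dz":0,"twist":0},{"dx":2.2,"dy":0,"dz":0,"twist":0},{"dx":2.6,"dy":0,"dz":0,"twist":0},{"dx":3.0,"dy":0,"dz":0,"twist":0}]' >/dev/null
python3 -c "from h import *;st()"
```

```text
t 8.62 s,n,z 0.3933 -0.2454 0.0077 ang 11.69 tz [-0.     0.002 -1.   ] Fs,Fn,Fz 0.31 -0.53 0.89 op 0.0 ff 0.0
tip z [0.043 0.043 0.043 0.044 0.046 0.048 0.049 0.049] s -0.0098 0.008 n [0.0068 0.0182]
t 9.55 s,n,z 0.424 -0.2488 0.0087 ang 11.57 tz [-0. -0. -1.] Fs,Fn,Fz -4.21 -0.65 1.19 op -0.003 ff 2.1
```

```bash
python3 -m pendant '[{"dx":0.4,"dy":0,"dz":0,"twist":0},{"dx":0.8,"dy":0,"dz":0,"twist":0},{"dx":1.2,"dy":0,"dz":0,"twist":0}]' >/dev/null
python3 -c "from h import *;st()"
python3 -m pendant '[{"dx":0.25,"dy":0,"dz":0,"twist":0},{"dx":0.5,"dy":0,"dz":0,"twist":0},{"dx":0.5,"dy":0,"dz":0,"twist":0}]' >/dev/null
python3 -c "from h import *;st()"
python3 -m pendant '[{"dx":0.2,"dy":0,"dz":0,"twist":0},{"dx":0.3,"dy":0,"dz":0,"twist":0},{"dx":0.3,"dy":0,"dz":0,"twist":0}]' >/dev/null
python3 -c "from h import *;st()"
```

```text
t 9.93 s,n,z 0.4362 -0.2488 0.0088 ang 11.57 tz [ 0. -0. -1.] Fs,Fn,Fz -3.66 -2.19 0.04 op -0.003 ff 2.1
t 10.3 s,n,z 0.4401 -0.2488 0.0086 ang 11.62 tz [-0.003 -0.    -1.   ] Fs,Fn,Fz -8.63 -3.29 1.85 op 0.002 ff 3.7
t 10.68 s,n,z 0.4423 -0.2489 0.0085 ang 11.63 tz [-0.004 -0.001 -1.   ] Fs,Fn,Fz -9.72 -4.26 2.2 op -0.002 ff 4.8
```

The left syringe stiffens: 9.7 N at about 5 mm past the block point. I'll stop there, retreat, lift, and go over its barrel with the fingers part open.

```bash
python3 -m pendant '[{"dx":-1,"dy":0,"dz":0,"twist":0},{"dx":-3,"dy":0,"dz":0,"twist":0},{"dx":-3,"dy":0,"dz":-5,"twist":0},{"dx":-3,"dy":0,"dz":-10,"twist":0},{"dx":2,"dy":0,"dz":-11,"twist":0},{"dx":7,"dy":0,"dz":-11,"twist":0},{"dx":11.8,"dy":0,"dz":-11,"twist":0},{"dx":11.8,"dy":0,"dz":-11,"twist":0},{"dx":11.8,"dy":0,"dz":-11,"twist":0}]' 65 30 >/dev/null
python3 -c "
from h import *;st()
tip()
c=cam('side');D,P=cloud(c)
k=c['img'][110:180,195:295,::-1];cv2.imwrite('pics/p4.png',cv2.resize(k,(700,490),interpolation=2))"
```

```text
t 11.8 s,n,z 0.562 -0.2481 0.1184 ang 11.59 tz [ 0.     0.001 -1.   ] Fs,Fn,Fz -0.23 -0.58 -0.85 op 0.652 ff 0.0
tip z [0.012 0.012 0.012 0.012 0.012 0.012 0.012 0.012] s -0.0155 0.0159 n [-0.0264  0.0273]
```

View pics/p4.png

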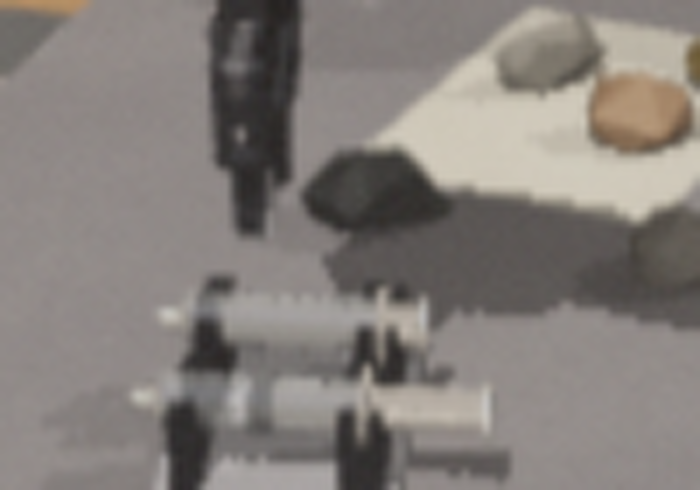

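The far (right) plunger is home. The near one sticks out, and the fingers hang over its barrel with the tip at (250,232). Now I'll descend in two stages.

```bash
python3 -m pendant '[{"dx":0,"dy":0,"dz":4,"twist":0},{"dx":0,"dy":0,"dz":8,"twist":0},{"dx":0,"dy":0,"dz":9.6,"twist":0},{"dx":0,"dy":0,"dz":9.6,"twist":0}]' >/dev/null
python3 -c "
from h import *;st()
c=cam('side');D,P=cloud(c);p=ctrl.get_state()['eef_pos']
a=(P[...,:2]-p[:2])@d;b=(P[...,:2]-p[:2])@nn
m=(abs(a)<.011)&(b>.022)&(b<.07)&(P[...,2]>.015)
print(np.sort(P[m][:,2])[:12].round(3),np.median(b[m]), np.percentile(a[m],[5,95]))
b2=c['img'][130:190,205:285,::-1];cv2.imwrite('pics/p5.png',cv2.resize(b2,(640,480),interpolation=2))
"
```

```text
t 12.4 s,n,z 0.5608 -0.2485 0.022 ang 11.53 tz [-0.002  0.001 -1.   ] Fs,Fn,Fz 0.57 -0.97 0.61 op 0.652 ff 0.0
[0.065 0.065 0.066 0.066 0.066 0.067 0.069 0.071 0.072 0.073 0.074 0.074] 0.042292537372911 [-0.00975991  0.00990007]
```

View pics/p5.png

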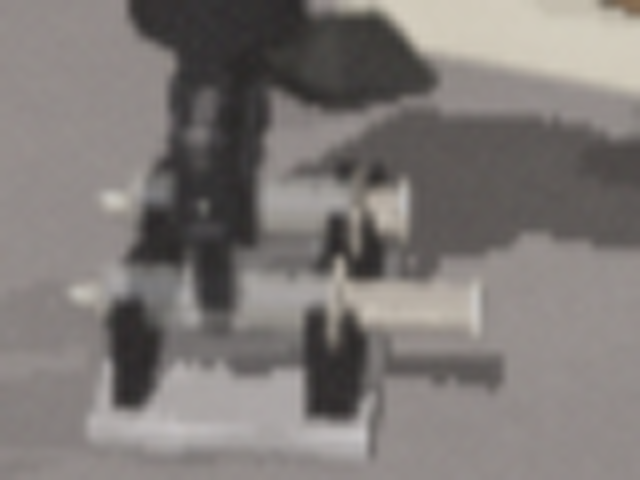

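The near finger flanks the barrel, with its tip at (215,325) and at z≈0.064. I'll lower 20 mm more and close.

```bash
python3 -m pendant '[{"dx":0.1,"dy":0,"dz":1.2,"twist":0},{"dx":0.1,"dy":0,"dz":2.0,"twist":0},{"dx":0.1,"dy":0,"dz":2.0,"twist":0}]' >/dev/null
python3 -c "from h import *;st()"
python3 -m pendant '[{"dx":0,"dy":0,"dz":0,"twist":0},{"dx":0,"dy":0,"dz":0,"twist":0},{"dx":0,"dy":0,"dz":0,"twist":0},{"dx":0,"dy":0,"dz":0,"twist":0},{"dx":0,"dy":0,"dz":0,"twist":0}]' 0 35 >/dev/null
python3 -c "from h import *;st()"
```

```text
t 12.82 s,n,z 0.5624 -0.2484 0.002 ang 11.57 tz [-0.001  0.001 -1.   ] Fs,Fn,Fz 0.22 0.87 -0.31 op 0.648 ff 0.0
t 13.45 s,n,z 0.5632 -0.249 0.0032 ang 11.57 tz [ 0.001 -0.    -1.   ] Fs,Fn,Fz -1.04 0.57 2.29 op 0.337 ff 34.6
```

```bash
python3 -m pendant '[{"dx":0,"dy":0,"dz":-1,"twist":0},{"dx":0,"dy":0,"dz":-2.5,"twist":0},{"dx":0,"dy":0,"dz":-5,"twist":0},{"dx":0,"dy":0,"dz":-8,"twist":0},{"dx":0,"dy":0,"dz":-9,"twist":0},{"dx":0,"dy":0,"dz":-9,"twist":0}]' >/dev/null
python3 -c "from h import *;st()"
python3 -m pendant '[{"dx":0.7,"dy":-3,"dz":0,"twist":1},{"dx":1.5,"dy":-7,"dz":0,"twist":2},{"dx":2.7,"dy":-12,"dz":0,"twist":3},{"dx":3.9,"dy":-17,"dz":0,"twist":4},{"dx":5,"dy":-22,"dz":0,"twist":5.2},{"dx":5.9,"dy":-26,"dz":0,"twist":5.2},{"dx":6.3,"dy":-27.9,"dz":0,"twist":5.2},{"dx":6.3,"dy":-27.9,"dz":0,"twist":5.2},{"dx":6.3,"dy":-27.9,"dz":0,"twist":5.2}]' >/dev/null
python3 -c "
from h import *;st();print(ctrl.get_state()['eef_pos'])
c=cam('side');i=c['img'][130:270,120:290,::-1];cv2.imwrite('pics/p6.png',cv2.resize(i,(680,560),interpolation=2))
"
```

```text
t 14.2 s,n,z 0.5634 -0.2491 0.0938 ang 11.57 tz [ 0.002 -0.001 -1.   ] Fs,Fn,Fz 0.28 0.34 -0.77 op 0.338 ff 34.6
t 15.32 s,n,z 0.6257 0.0289 0.0922 ang 6.31 tz [-0.001 -0.001 -1.   ] Fs,Fn,Fz -0.04 0.54 -0.36 op 0.334 ff 34.7
[0.6070688  0.1541235  0.09216443]
```

View pics/p6.png

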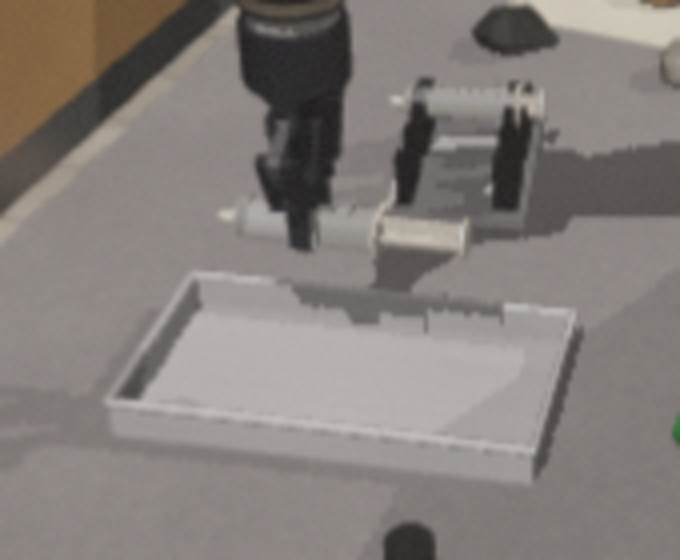

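The syringe is held level at (340,228), above the tray at (340,370). I'll descend, watching the force near the floor.

```bash
python3 -m pendant '[{"dx":0,"dy":0,"dz":4,"twist":0},{"dx":0,"dy":0,"dz":8,"twist":0},{"dx":0,"dy":0,"dz":10.5,"twist":0},{"dx":0,"dy":0,"dz":11.5,"twist":0},{"dx":0,"dy":0,"dz":11.5,"twist":0}]' >/dev/null
python3 -c "from h import *;st()"
python3 -m pendant '[{"dx":0,"dy":0,"dz":0.2,"twist":0},{"dx":0,"dy":0,"dz":0.4,"twist":0},{"dx":0,"dy":0,"dz":0.4,"twist":0}]' >/dev/null
python3 -c "from h import *;st()"
```

```text
t 16.0 s,n,z 0.6259 0.0293 -0.0224 ang 6.3 tz [-0.001 -0.    -1.   ] Fs,Fn,Fz 0.29 0.77 -0.01 op 0.341 ff 34.7
t 16.38 s,n,z 0.6264 0.0302 -0.0257 ang 6.38 tz [ 0.001  0.    -1.   ] Fs,Fn,Fz 0.33 -0.13 -0.54 op 0.335 ff 34.7
```

```bash
python3 -m pendant '[{"dx":0,"dy":0,"dz":0.15,"twist":0},{"dx":0,"dy":0,"dz":0.15,"twist":0}]' >/dev/null
python3 -c "from h import *;st()"
python3 -m pendant '[{"dx":0,"dy":0,"dz":0.15,"twist":0},{"dx":0,"dy":0,"dz":0.15,"twist":0}]' >/dev/null
python3 -c "from h import *;st()"
```

```text
t 16.62 s,n,z 0.626 0.0302 -0.0278 ang 6.38 tz [-0. -0. -1.] Fs,Fn,Fz -0.27 -0.03 -1.07 op 0.338 ff 34.7
t 16.88 s,n,z 0.6261 0.0302 -0.0293 ang 6.37 tz [-0.  0. -1.] Fs,Fn,Fz 1.04 0.36 -0.37 op 0.335 ff 34.7
```

```bash
python3 -m pendant '[{"dx":0,"dy":0,"dz":0.1,"twist":0},{"dx":0,"dy":0,"dz":0.1,"twist":0}]' >/dev/null
python3 -c "from h import *;st()"
python3 -m pendant '[{"dx":0,"dy":0,"dz":0,"twist":0},{"dx":0,"dy":0,"dz":0,"twist":0},{"dx":0,"dy":0,"dz":0,"twist":0},{"dx":0,"dy":0,"dz":0,"twist":0}]' 65 >/dev/null
python3 -c "from h import *;st()"
python3 -m pendant '[{"dx":0,"dy":0,"dz":-1,"twist":0},{"dx":0,"dy":0,"dz":-4,"twist":0},{"dx":0,"dy":0,"dz":-9,"twist":0},{"dx":0,"dy":0,"dz":-14,"twist":0},{"dx":-5,"dy":0,"dz":-19,"twist":0},{"dx":-10,"dy":0,"dz":-20,"twist":0},{"dx":-10,"dy":0,"dz":-20,"twist":0},{"dx":-10,"dy":0,"dz":-20,"twist":0}]' >/dev/null
python3 -c "
from h import *;st()
c=cam('side');a=cv2.resize(c['img'][130:270,120:290,::-1],(486,400),interpolation=2)
c=cam('top');b=cv2.resize(c['img'][95:215,170:360,::-1],(634,400),interpolation=2)
cv2.imwrite('pics/p7.png',cv2.resize(np.hstack([a,b]),(800,286)))
"
```

```text
t 17.12 s,n,z 0.6262 0.0302 -0.0296 ang 6.38 tz [-0. -0. -1.] Fs,Fn,Fz -1.97 0.21 4.21 op 0.337 ff 35.1
t 17.62 s,n,z 0.626 0.0301 -0.0305 ang 6.37 tz [-0. -0. -1.] Fs,Fn,Fz 0.42 -0.16 0.45 op 0.652 ff 0.0
t 18.62 s,n,z 0.527 0.0392 0.1705 ang 6.37 tz [ 0.002  0.    -1.   ] Fs,Fn,Fz 0.3 -0.23 -0.09 op 0.648 ff 0.0
```

View pics/p7.png

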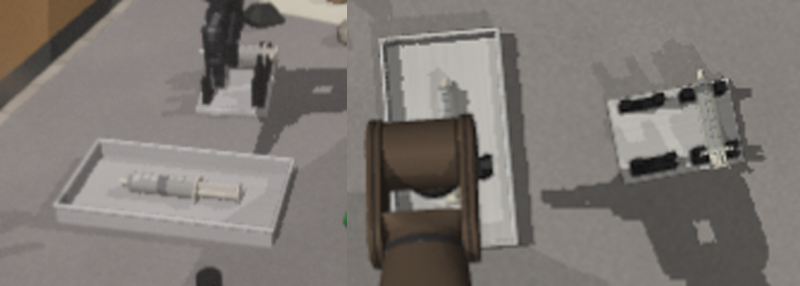

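The stiff syringe (185,187) lies flat inside the tray, the good one (710,135) is in the rack with its plunger home, and the robot is clear.

```bash
python3 -c "from plant import ctrl;print(ctrl.sign_off())"
```

```text
the job is handed in; nothing more can be done
None
```

The right syringe ran freely and stays in the rack with its plunger home; the left one stiffened part-way, was not forced (about 10 N at most), and now lies flat inside the tray, with the job handed in at about 19 s.

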